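Stroke the contact leaves of a fan regulator

ROBOT

A 6-joint arm with a two-finger parallel gripper is mounted at the origin on the work surface. World frame = base frame: x ahead of the robot, y to its left, z up, the work surface at z = 0. Lengths are in m, angles in degrees, forces in N, time in s.
With the tool pointing down it reaches from about 0.25 to 0.775 m from the base axis. Payload 8.9 kg.
Tool frame: the origin (TCP) lies where the fingers leave the gripper's body, on its centre line; the fingertips stand 73 mm ahead of it and the grasp point (between the pads) lies env.grip_point_offset ahead of it (env.grip_point_offset is the distance from the TCP to the grasp point, in m); z points along the fingers, y is the direction in which the jaws open and shut (so a half turn about z gives the same grasp; the last joint's range is limited). The gripper opens to 85 mm and grips with 20 to 120 N. Pads are 22 mm wide; open, the fingers measure 114 mm over their backs; the gripper's body (76 mm by 85 mm) begins 54 mm behind the grasp point. The pads swing forward as they close: fully open they stand 13 mm farther back than shut.
Start: joints at [58.425, 16.656, -8.789, 64.555, 0, 82.019], TCP at [0.21, 0.481, 0.304] pointing down, gripper open.
Joint ranges: [-144.48, 144.48], [-52.06, 99.96], [-74.48, 78.29], [-112.23, 115.85], [-86.99, 84.42], [-180, 180]. Speed limits (degrees/s): [127.2, 127.2, 159.86, 180, 180, 180].

INTERFACE

Orientations are given as [roll, pitch, yaw] about the fixed x, y, z axes, in that order (R = Rz(yaw) Ry(pitch) Rx(roll)).
In Python, from rig import readout, get_image, env, spotter gives the robot as it stands.
- The arm moves only by the tool jog_arm, never from a script. Its argument "plan" is a list of rows, each a list of 2 entries, a list of its own where there are three numbers: the shift along the world's x, y, z in cm, then the turn, a rotation vector about the world's x, y, z in degrees. A call has 1 to 20 rows; each row shifts and turns the commanded pose from where the row before left it; what a row does not reach is not made up. A row lasts 1/8 s, in which the tool goes at most 62.5 mm and 10.7 degrees, less where a joint would pass 70% of its speed; a pose out of reach is approached as far as the arm can. A call is refused whole if a number of a shift passes 6.25 or a number of a turn 10.7, either way. A call with a gripper value outside its range is refused whole. "fingers" is the finger opening in cm, from 0 to 8.54, set as the call begins (left out, the last holds). The fingers move at their own pace and stop on an object; "force" is the grip in N (left out, the last holds). Time passes only in rows, so rows that do not move let the fingers close. It gives the time, the measured TCP pose, the force and the opening at its end, in the units of the state.
- readout.observe(): the state, without advancing time (a new reading comes with each control period).
- get_image(name): name is "scene" or "top" or "wrist"; returns a dict with "pixels" (384x512x3 uint8, red, green, blue), "fovy" (degrees; the focal length in pixels is half the picture's height over the tangent of half this angle, whatever the lens; pixels are square), "cx", "cy" (the principal point, pixels), "position" and "attitude" of the camera in the world. Camera axes: x right, y down, z forward; pixel columns grow to the right and rows downward; lengths in m; the calibration is good to about 2 mm. A picture is of the moment at which its call begins. There is no depth.
- env.hand_in(): hands the job in, once; it reports no verdict.
Trained networks look in a picture, given as the dict that the camera call returned (one of the last four; its "shot" number tells which), for a name from the list of things; names that differ only in an ending like _2 or _b are one class to them, and where a whole thing is asked for, a point or a joint stands for the part that bears it (a point fixed in the world has none). Each returns a list of dicts, best first, with "conf" (0 to 1); they miss things now and then, are a little off and sometimes report something else, mostly with a low value. They report only what shows in the picture. A call takes as long as a camera call. They do not tell look-alikes from the thing itself.
- spotter.spot_in(picture, target): "extent" ([left, top, right, bottom] in pixels, round what is visible of it).
- spotter.silhouettes(picture, target): "region" (384x512 bool, what is visible of it) and "extent" ([left, top, right, bottom] in pixels, round what is visible of it).
The state is a dict: "time": time; "joints": joint angles; "joint_velocities": joint speeds; "effort": joint torques, N m; "eef_pos": TCP position; "tool_rot": TCP orientation; "contact_force": force on the tool from outside, world axes, zero at the start; "ft_torque": the same for the moment, N m; "gripper_width": finger opening in m.
Only numpy, scipy, OpenCV 4.12 (cv2) and the standard library are available. Lean on these libraries where they do the work, as an engineer would, in place of code of your own. Each camera call takes 0.05 s, during which the arm holds its last target.

TASK

Check the springy brass contact leaves on the black fan regulator board: with the fingers shut, run the fingertips slowly and lightly along the curved row of five, from the end where the tall terminal stud stands to the other end, so that each leaf in turn plainly dips under the touch and springs back up. Do not bend any leaf flat, do not press hard, do not lift or shift the board, leave everything else on the table where it is, and finish with the hand clear.

Things in the scene. Friction and masses are not known exactly. Their poses are not given: they have to be found in the camera images.
- board: fan regulator contact board: loose black slate slab 130 (its x) x 190 (its y) x 20 mm thick, about 1.4 kg, lying flat; origin at the centre of its underside, z up. On it five sprung brass leaves stand on an arc of radius 95 mm round the pivot post, bulging to its +x, 36 mm apart: leaf1 at the -y end, leaf5 at the +y end
- pivot_top (a point): top of the small round pivot post at the centre of the arc, 16 mm above the board, at (-50, 0) mm on it; 24 mm across at its foot
- stud_top (a point): top of the tall brass terminal stud, 13 mm thick, 18 mm above the board, at its corner (-48, -78) mm, the corner on the leaf1 side; the opposite corner has none
- leaf1 (a joint): bend of the first (nearest the terminal stud) leaf, rad: about 0.02 at rest, grows as its free end is pushed down, stop at 0.5 (flat). Spring 0.07 N m/rad: 1 to 3 N bends it. At 0.1 rad (free end 2.5 mm lower) it has plainly dipped; past 0.45 rad (free end 12 mm lower) it is bent flat
- leaf1_tip (a point): top of the free raised end of the first (nearest the terminal stud) leaf, mid-width; at rest 20 mm above the board, 40 mm above the table. The leaf, a strip 28 x 18 mm, ramps up to it from its riveted end, 24 mm behind on the lower-numbered side and 4 mm above the board; moving from leaf1 to leaf5 a fingertip runs up each ramp
- leaf2 (a joint): bend of the second leaf, rad: about 0.02 at rest, grows as its free end is pushed down, stop at 0.5 (flat). Spring 0.07 N m/rad: 1 to 3 N bends it. At 0.1 rad (free end 2.5 mm lower) it has plainly dipped; past 0.45 rad (free end 12 mm lower) it is bent flat
- leaf2_tip (a point): top of the free raised end of the second leaf, mid-width; at rest 20 mm above the board, 40 mm above the table. The leaf, a strip 28 x 18 mm, ramps up to it from its riveted end, 24 mm behind on the lower-numbered side and 4 mm above the board; moving from leaf1 to leaf5 a fingertip runs up each ramp
- leaf3 (a joint): bend of the third (middle) leaf, rad: about 0.02 at rest, grows as its free end is pushed down, stop at 0.5 (flat). Spring 0.07 N m/rad: 1 to 3 N bends it. At 0.1 rad (free end 2.5 mm lower) it has plainly dipped; past 0.45 rad (free end 12 mm lower) it is bent flat
- leaf3_tip (a point): top of the free raised end of the third (middle) leaf, mid-width; at rest 20 mm above the board, 40 mm above the table. The leaf, a strip 28 x 18 mm, ramps up to it from its riveted end, 24 mm behind on the lower-numbered side and 4 mm above the board; moving from leaf1 to leaf5 a fingertip runs up each ramp
- leaf4 (a joint): bend of the fourth leaf, rad: about 0.02 at rest, grows as its free end is pushed down, stop at 0.5 (flat). Spring 0.07 N m/rad: 1 to 3 N bends it. At 0.1 rad (free end 2.5 mm lower) it has plainly dipped; past 0.45 rad (free end 12 mm lower) it is bent flat
- leaf4_tip (a point): top of the free raised end of the fourth leaf, mid-width; at rest 20 mm above the board, 40 mm above the table. The leaf, a strip 28 x 18 mm, ramps up to it from its riveted end, 24 mm behind on the lower-numbered side and 4 mm above the board; moving from leaf1 to leaf5 a fingertip runs up each ramp
- leaf5 (a joint): bend of the fifth and last leaf, rad: about 0.02 at rest, grows as its free end is pushed down, stop at 0.5 (flat). Spring 0.07 N m/rad: 1 to 3 N bends it. At 0.1 rad (free end 2.5 mm lower) it has plainly dipped; past 0.45 rad (free end 12 mm lower) it is bent flat
- leaf5_tip (a point): top of the free raised end of the fifth and last leaf, mid-width; at rest 20 mm above the board, 40 mm above the table. The leaf, a strip 28 x 18 mm, ramps up to it from its riveted end, 24 mm behind on the lower-numbered side and 4 mm above the board; moving from leaf1 to leaf5 a fingertip runs up each ramp
- gearbox: white plastic oscillation gearbox, 90 x 70 x 83 high; bystander; origin at the centre of its underside (mm)
- bowl: stainless steel bowl, 130 across, 50 high; bystander; origin at the centre of its underside (mm)
- jar: clear plastic jar with white twist lid, 72 across, 96 high; bystander; origin at the centre of its underside (mm)
- switch_plate: red plastic wall switch plate with toggle lying flat, 75 x 115, 24 high at the toggle; bystander; origin at the centre of its underside (mm)
- screwdriver: wooden-handled screwdriver, 190 long, lying flat along its x; origin under its middle; bystander (mm)
- spacer: steel spacer ring, 44 across, 12 high; bystander; origin at the centre of its underside (mm)
- hub: grey plastic fan hub, 60 across, 34 high; bystander; origin at the centre of its underside (mm)
There are look-alikes about, which are no part of the job. Leave any blue or orange look-alike of the board alone.

How it is judged:
By the outcome, as a careful person would: the job done as asked, in the order asked, and still so for the second after the job is handed in, with the robot touching nothing.
It also fails if it takes over 40 s, if anything falls off the work surface, if the arm or the gripper's body presses on something with over 40 N, if the wrist force passes 120 N, or if a joint passes its speed limit or range.

## Working session

There is one attempt and no reset: what is moved stays moved. The work goes in short steps, Python scripts to look and compute and a tool call to move; the robot and the scene stay as the last step left them, time stands still between calls to the robot, and variables do not carry over. Pictures are saved under pics/ and viewed, and the job is handed in when it is done.

Besides the shell and the picture viewer there is one more tool, called after "Call:" as name(argument=value, ...) on one line, values as JSON. jog_arm: Moves the arm, as the interface text tells. Its arguments: {"type":"object","properties":{"plan":{"type":"array"},"fingers":{"type":"number"},"force":{"type":"number"}},"required":["plan"]}

```bash
ls; mkdir -p pics
python3 - <<'E'
from rig import readout, get_image, env, spotter
import cv2
print(readout.observe(), env.grip_point_offset)
for n in ["scene","top","wrist"]:
    im=get_image(n); print(n,im["fovy"],im["cx"],im["cy"],im["position"],im["attitude"])
    cv2.imwrite(f"pics/{n}0.png",im["pixels"][:,:,::-1])
E
```

```text
pics
{'time': 0.0, 'joints': array([ 5.84229898e+01,  1.66910945e+01, -8.82906561e+00,  6.45534849e+01,
        2.26113212e-03,  8.20191635e+01]), 'joint_velocities': array([-0.0124003 ,  0.03365979,  0.01733724,  0.02371192,  0.02911558,
       -0.07677321]), 'effort': array([ 5.28205448e-03, -5.37139428e+01,  3.31370115e+01,  1.57788873e-02,
       -1.61537940e-05, -6.88746809e-06]), 'eef_pos': array([0.20996626, 0.48083798, 0.30332564]), 'tool_rot': array([-1.79927382e+02, -1.24642325e-02,  1.56403817e+02]), 'contact_force': array([-0.31387984,  1.17818922, -0.547772  ]), 'ft_torque': array([ 0.02343034, -0.01773836, -0.06581094]), 'gripper_width': 0.08527229862597474} 0.0539
scene 51.255717951154246 252.2553494539408 187.54261385824253 [ 1.12420323 -0.09163108  1.08637625] [-146.90017       0.49436409   81.00396953]
top 47.67241965369188 258.84103774096417 191.24749792590043 [0.2401782  0.03113431 1.42286387] [-170.31623053   -0.60224     -89.77458982]
wrist 63.77515790336869 247.01099776382387 195.30186077926913 [0.13611543 0.51373354 0.37235658] [1.61663046e+02 9.56583497e-02 6.64506564e+01]
```

View pics/scene0.png

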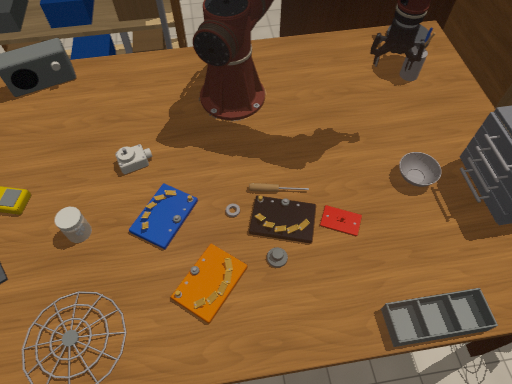

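View pics/top0.png

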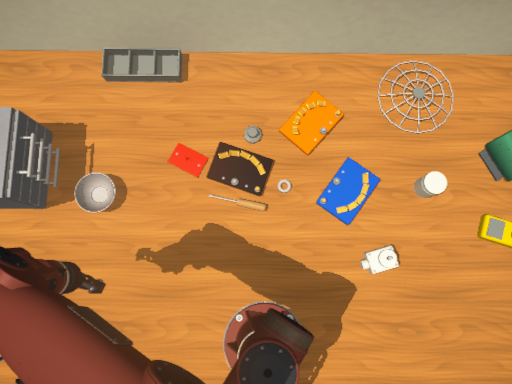

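View pics/wrist0.png

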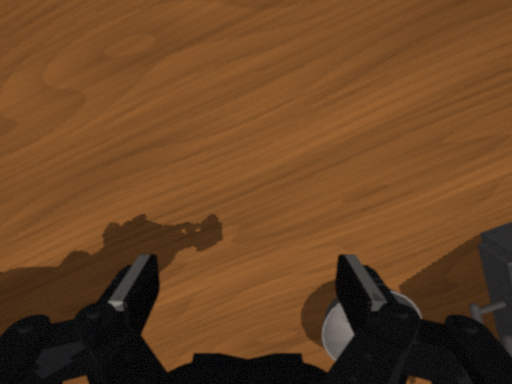

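```bash
cat > h.py <<'E'
import numpy as np, cv2
from scipy.spatial.transform import Rotation as Ro
def cam(im):
    R=Ro.from_euler('xyz',im["attitude"],degrees=True).as_matrix()
    H=im["pixels"].shape[0]; f=H/2/np.tan(np.radians(im["fovy"]/2))
    return R,np.array(im["position"]),f,im["cx"],im["cy"]
def ray(c,u,v):
    R,p,f,cx,cy=c; d=R@np.array([(u-cx)/f,(v-cy)/f,1]); return p,d/np.linalg.norm(d)
def atz(c,u,v,z):
    p,d=ray(c,u,v); return p+d*(z-p[2])/d[2]
def proj(c,P):
    R,p,f,cx,cy=c; q=R.T@(np.asarray(P)-p); return np.array([q[0]/q[2]*f+cx,q[1]/q[2]*f+cy])
def tri(rs):
    A=np.zeros((3,3));b=np.zeros(3)
    for p,d in rs:
        M=np.eye(3)-np.outer(d,d);A+=M;b+=M@p
    return np.linalg.solve(A,b)
E
python3 - <<'E'
from rig import *
from rig import get_image
from h import *
im=get_image("top");c=cam(im)
print([atz(c,u,v,0.02).round(3) for u,v in [(240,168),(215,143),(274,157),(265,194),(207,178)]])
a=cv2.resize(im["pixels"][130:220,160:300,::-1],None,fx=5,fy=5,interpolation=cv2.INTER_CUBIC);cv2.imwrite("pics/topc.png",a)
im=get_image("scene");c=cam(im)
print([atz(c,u,v,0.02).round(3) for u,v in [(283,218)]])
a=cv2.resize(im["pixels"][170:275,215:370,::-1],None,fx=5,fy=5,interpolation=cv2.INTER_CUBIC);cv2.imwrite("pics/scenec.png",a)
E
```

```text
[array([0.557, 0.08 , 0.02 ]), array([0.642, 0.164, 0.02 ]), array([ 0.595, -0.033,  0.02 ]), array([ 0.471, -0.003,  0.02 ]), array([0.523, 0.188, 0.02 ])]
[array([0.56 , 0.083, 0.02 ])]
```

View pics/topc.png

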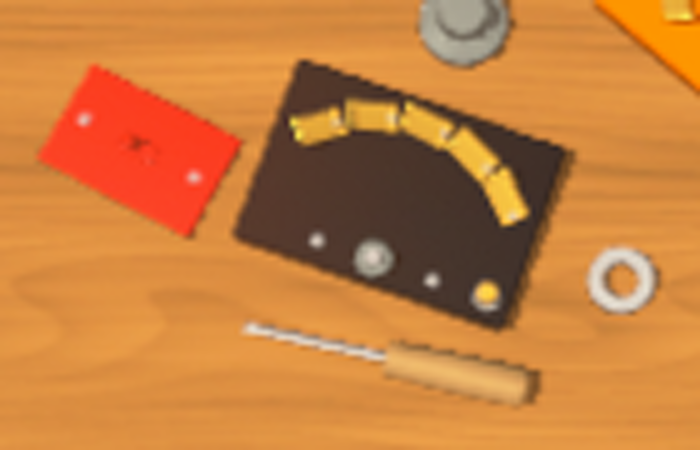

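View pics/scenec.png

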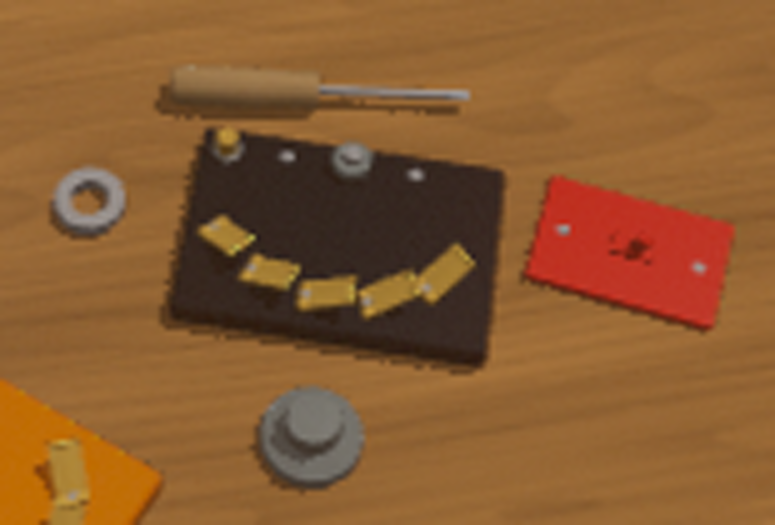

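Call:
jog_arm(plan=[[[3.2, -3.8, 0], [0, 0, -2.75]], [[3.2, -3.8, 0], [0, 0, -2.75]], [[3.2, -3.8, 0], [0, 0, -2.75]], [[3.2, -3.8, 0], [0, 0, -2.75]], [[3.2, -3.8, 0], [0, 0, -2.75]], [[3.2, -3.8, 0], [0, 0, -2.75]], [[3.2, -3.8, 0], [0, 0, -2.75]], [[3.2, -3.8, 0], [0, 0, -2.75]], [[3.2, -3.8, 0], [0, 0, -2.75]], [[3.2, -3.8, 0], [0, 0, -2.75]], [[3.2, -3.8, 0], [0, 0, -2.75]], [[3.2, -3.8, 0], [0, 0, -2.75]], [[0, 0, 0], [0, 0, 0]]], fingers=0, force=30)

```text
time: 1.88
eef_pos: [0.5957, 0.0224, 0.3031]
tool_rot: [-180.0, 0.0, 123.2]
contact_force: [-0.6, 1.0, 0.1]
gripper_width: -0.0001
```

Run:
```python
from rig import readout, get_image, env, spotter
from h import *
im=get_image("wrist"); np.save("w1.npy",im,allow_pickle=True)
s=readout.observe();print(s["time"],s["eef_pos"],s["tool_rot"],s["gripper_width"],s["contact_force"])
cv2.imwrite("pics/w1.png",cv2.resize(im["pixels"][:,:,::-1],(800,600),interpolation=cv2.INTER_CUBIC))
```

```text
1.925 [0.59454484 0.02390673 0.30320755] [-1.79960179e+02 -3.82156428e-02  1.23286680e+02] 0.00015347748865339803 [-0.36649312  0.36715656 -0.4025272 ]
```

View pics/w1.png

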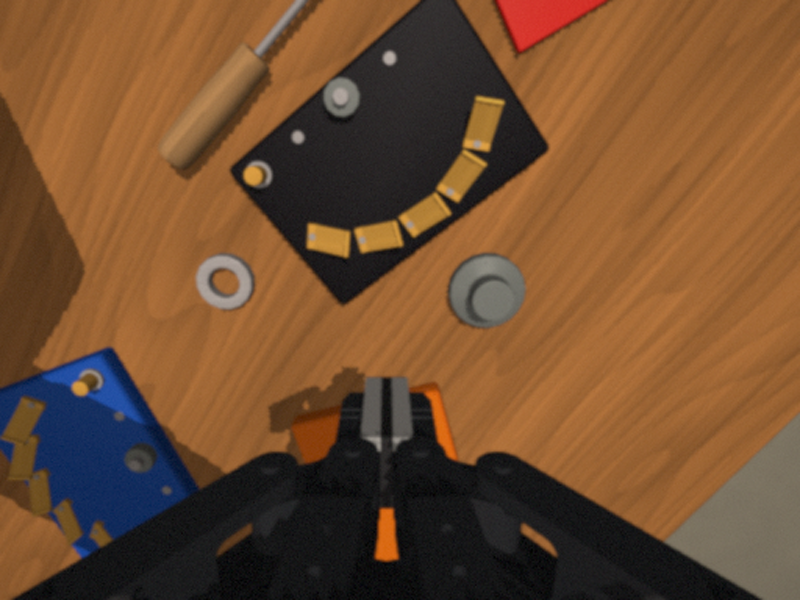

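Run:
```python
from h import *
im=np.load("w1.npy",allow_pickle=True).item()
p=im["pixels"][:,:,::-1]
# native crop rows 0..200, cols 140..360
a=cv2.resize(p[0:200,140:360],None,fx=3.6,fy=3.0,interpolation=cv2.INTER_CUBIC)
a=cv2.resize(p[90:200,140:360],None,fx=3.6,fy=3.6,interpolation=cv2.INTER_CUBIC);cv2.imwrite("pics/w1a.png",a)
a=cv2.resize(p[0:110,140:360],None,fx=3.6,fy=3.6,interpolation=cv2.INTER_CUBIC);cv2.imwrite("pics/w1b.png",a)
```

```text
(no output)
```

View pics/w1a.png

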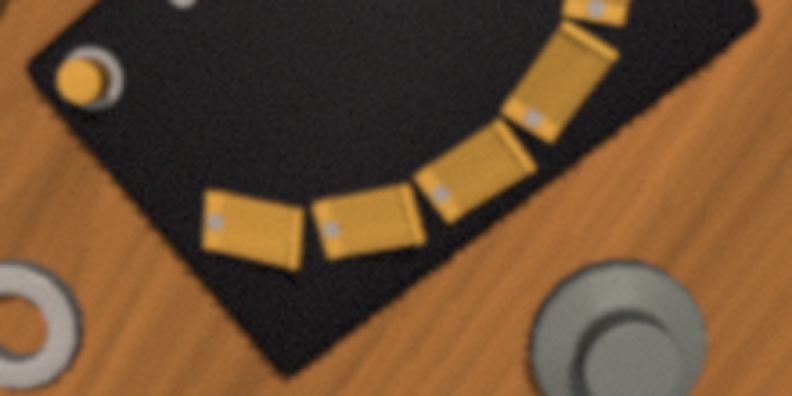

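View pics/w1b.png

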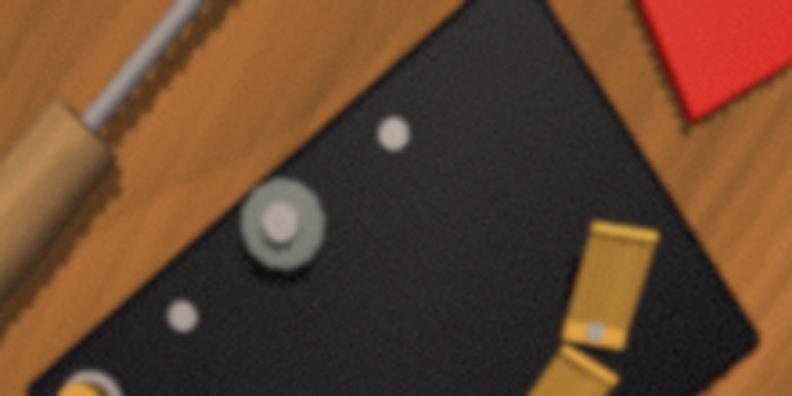

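```bash
cat > fit.py <<'E'
from h import *
from scipy.optimize import least_squares
def model(q,P):
    x,y,yaw=q[:3]; c,s=np.cos(yaw),np.sin(yaw)
    z=q[3] if len(q)>3 else 0
    return np.array([x+c*P[0]-s*P[1],y+s*P[0]+c*P[1],P[2]+z])
B=dict(stud=(-.048,-.078,.038),piv=(-.050,0,.036),cA=(-.065,-.095,.02),cB=(.065,-.095,.02),cC=(.065,.095,.02),cD=(-.065,.095,.02))
def fit(obs,n=4,w={}):
    # obs: list of (cam, name, (u,v))
    f=lambda q:np.concatenate([(proj(c,model(q,B[k]))-uv)*0.001*(1.0/c[2])*1000 *w.get(id(c),1) for c,k,uv in obs])
    q0=np.array([.557,.08,np.radians(-13),0][:n])
    r=least_squares(f,q0,loss='soft_l1',f_scale=0.003);return r.x,f(r.x).reshape(-1,2)
E
python3 - <<'E'
from rig import get_image
from fit import *
W=cam(np.load("w1.npy",allow_pickle=True).item())
im=get_image("top");T=cam(im);S=cam(get_image("scene"))
ow=[(W,'stud',(162.2,112.8)),(W,'piv',(217.8,61.7)),(W,'cA',(148.3,108.9)),(W,'cB',(220.6,194.4)),(W,'cC',(350.3,93.8))]
ot=[(T,'stud',(257.4,188.4)),(T,'piv',(234.6,181.4)),(T,'cC',(220,142.4)),(T,'cB',(274.2,160.4)),(T,'cA',(261,195.6)),(T,'cD',(207.2,177.2))]
os=[(S,'stud',(260.8,197.4)),(S,'piv',(285.2,200.8)),(S,'cA',(257.2,196)),(S,'cD',(315.4,204))]
for o,n in [(ow,4),(ow,3),(ot,3),(os,3),(ow+ot+os,4),(ow+ot+os,3)]:
    q,r=fit(o,n); print(q[:2].round(4),np.degrees(q[2]).round(2),q[3:].round(4),(np.abs(r).max()*1000).round(1))
q,r=fit(ow+ot+os,3)
tips=[(223.1,155.8),(255.8,149.4),(283.6,130.8),(304.7,100.6),(313.9,63.9)]
riv=[(199.4,151.7),(231.9,153.3),(262.2,143.9),(288.3,122.8),(305.6,91.9)]
qw,_=fit(ow,3)
for k,(a,b) in enumerate(zip(tips,riv)):
    for z,uv in ((.04,a),(.0245,b)):
        P=atz(W,*uv,z); c,s=np.cos(qw[2]),np.sin(qw[2]);d=P[:2]-qw[:2]
        L=np.array([c*d[0]+s*d[1],-s*d[0]+c*d[1]]); e=L-[-.05,0]
        print(k+1,P.round(4),(L*1000).round(1),"r",(np.hypot(*e)*1000).round(1),"ang",np.degrees(np.arctan2(e[1],e[0])).round(1))
E
```

```text
[0.5572 0.0832] -18.25 [-0.0111] 5.6
[0.5581 0.084 ] -18.37 [] 14.9
[0.5554 0.0788] -19.05 [] 2.5
[0.5591 0.0836] -18.83 [] 3.3
[0.557  0.0831] -18.32 [-0.0094] 7.8
[0.5579 0.0837] -18.39 [] 13.9
1 [0.5654 0.0217 0.04  ] [ 26.5 -56.8] r 95.3 ang -36.6
1 [0.5411 0.0078 0.0245] [  7.8 -77.6] r 96.8 ang -53.3
2 [0.5912 0.047  0.04  ] [ 43.1 -24.6] r 96.3 ang -14.8
2 [0.5729 0.0264 0.0245] [ 32.1 -49.9] r 96.1 ang -31.3
3 [0.6049 0.0797 0.04  ] [45.8 10.7] r 96.3 ang 6.4
3 [0.5957 0.0541 0.0245] [ 45.  -16.5] r 96.5 ang -9.8
4 [0.6053 0.1165 0.04  ] [34.5 45.8] r 96.1 ang 28.4
4 [0.6067 0.0891 0.0245] [44.5 20.1] r 96.6 ang 12.0
5 [0.5921 0.1496 0.04  ] [11.6 73. ] r 95.5 ang 49.8
5 [0.6033 0.1254 0.0245] [29.8 53.6] r 96.2 ang 33.9
```

```bash
cat >> fit.py <<'E'
W=cam(np.load("w1.npy",allow_pickle=True).item())
ow=[(W,'stud',(162.2,112.8)),(W,'piv',(217.8,61.7)),(W,'cA',(148.3,108.9)),(W,'cB',(220.6,194.4)),(W,'cC',(350.3,93.8))]
E
python3 - <<'E'
from rig import get_image
from fit import *
T=cam(get_image("top"));S=cam(get_image("scene"))
ot=[(T,'stud',(257.4,188.4)),(T,'piv',(234.6,181.4)),(T,'cC',(220,142.4)),(T,'cB',(274.2,160.4)),(T,'cA',(261,195.6)),(T,'cD',(207.2,177.2))]
os=[(S,'stud',(260.8,197.4)),(S,'piv',(285.2,200.8)),(S,'cA',(257.2,196)),(S,'cD',(315.4,204))]
for o,n in [(ow,3),(ow[1:],3),(ow[1:],4),(ot,3),(os,3)]:
    q,r=fit(o,n); print(q[:2].round(4),np.degrees(q[2]).round(2),q[3:].round(4))
    for (c,k,uv),e in zip(o,r): print("   ",k,(e*c[2]).round(1))
D=dict(stud=[(W,162.2,112.8),(T,257.4,188.4),(S,260.8,197.4)],piv=[(W,217.8,61.7),(T,234.6,181.4),(S,285.2,200.8)],
 cB=[(W,220.6,194.4),(T,274.2,160.4)],cC=[(W,350.3,93.8),(T,220,142.4)],cA=[(W,148.3,108.9),(T,261,195.6),(S,257.2,196)])
for k,v in D.items(): print(k,tri([ray(*a) for a in v]).round(4),[atz(*a,B[k][2]).round(4)[:2] for a in v])
E
```

```text
[0.5581 0.084 ] -18.37 []
    stud [-0.1 -0. ]
    piv [ 0.2 -0.6]
    cA [-3.8  0.3]
    cB [-0.2  2.5]
    cC [ 4.6 -0.1]
[0.5581 0.0839] -18.38 []
    piv [ 0.2 -0.7]
    cA [-3.9  0.2]
    cB [-0.3  2.5]
    cC [ 4.5 -0.1]
[0.5575 0.0834] -18.29 [-0.0126]
    piv [0.5 0.7]
    cA [-1. -0.]
    cB [ 0.1 -0.6]
    cC [ 0.1 -0.1]
[0.5554 0.0788] -19.05 []
    stud [0.5 0.4]
    piv [0.4 0.2]
    cC [ 0.1 -1.1]
    cB [-0.3 -0.6]
    cA [0.  0.7]
    cD [-0.7  0.2]
[0.5591 0.0836] -18.83 []
    stud [-0.4  0.3]
    piv [0.5 0.2]
    cA [-1.3 -0.6]
    cD [ 1.1 -0. ]
stud [0.4869 0.0245 0.0362] [array([0.4881, 0.0251]), array([0.4859, 0.0222]), array([0.4878, 0.0266])]
piv [0.5098 0.0982 0.034 ] [array([0.5108, 0.0991]), array([0.5089, 0.0964]), array([0.5107, 0.0985])]
cB [ 0.5919 -0.0347 -0.0134] [array([ 0.5884, -0.0239]), array([ 0.5837, -0.0332])]
cC [0.6364 0.1452 0.0509] [array([0.6457, 0.1508]), array([0.6442, 0.1475])]
cA [0.4672 0.0149 0.0146] [array([0.4699, 0.0168]), array([0.4652, 0.0102]), array([0.4699, 0.0183])]
```

Call:
jog_arm(plan=[[[-1.0, -0.3, -2.5], [0, 0, -3.2]], [[-1.0, -0.3, -2.5], [0, 0, -3.2]], [[-1.0, -0.3, -2.5], [0, 0, -3.2]], [[-1.0, -0.3, -2.5], [0, 0, -3.2]], [[-1.0, -0.3, -2.5], [0, 0, -3.2]], [[-1.0, -0.3, -2.5], [0, 0, -3.2]], [[0, 0, 0], [0, 0, 0]], [[0, 0, 0], [0, 0, 0]]])

```text
time: 3.12
eef_pos: [0.5349, 0.0076, 0.1551]
tool_rot: [179.9, 0.0, 104.3]
contact_force: [0.0, -0.4, 0.5]
gripper_width: 0.0002
```

Run:
```python
from rig import readout, get_image, env, spotter
from h import *
s=readout.observe();print(s["time"],s["eef_pos"],s["tool_rot"],s["contact_force"])
for n in("wrist","top","scene"):
    im=get_image(n); np.save(n+"2.npy",im,allow_pickle=True)
    p=im["pixels"][:,:,::-1]
    if n=="wrist":p=cv2.resize(p,(800,600),interpolation=cv2.INTER_CUBIC)
    if n=="scene":p=cv2.resize(p[120:275,215:370],None,fx=3.8,fy=3.8,interpolation=cv2.INTER_CUBIC)
    if n!="top": cv2.imwrite(f"pics/{n}2.png",p)
s=readout.observe();print(s["time"],s["eef_pos"],s["tool_rot"])
```

```text
3.125 [0.53490923 0.00757399 0.15507904] [1.79907746e+02 3.09049625e-02 1.04321280e+02] [ 0.03834259 -0.37577154  0.48166594]
3.275 [0.53512165 0.00727587 0.15502889] [1.79886169e+02 4.31050921e-02 1.04265538e+02]
```

View pics/wrist2.png

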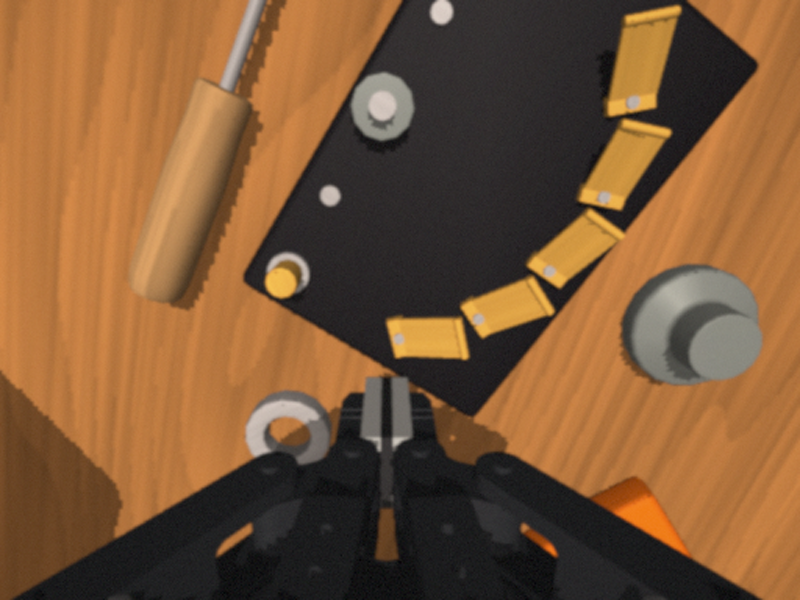

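View pics/scene2.png

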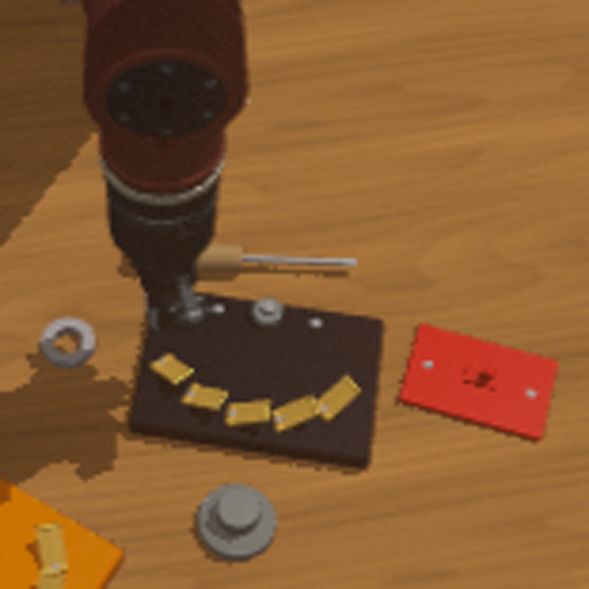

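Run:
```python
from fit import *
W2=cam(np.load("wrist2.npy",allow_pickle=True).item()); k=512/800
A=dict(stud=(162.2,112.8),piv=(217.8,61.7),t1=(223.1,155.8),t2=(255.8,149.4),t3=(283.6,130.8),t4=(304.7,100.6),t5=(313.9,63.9))
Bv=dict(stud=(284,281),piv=(382,105),t1=(466,339),t2=(547,298),t3=(607,226),t4=(647,131),t5=(655,15))
H=dict(stud=.038,piv=.036)
for n in A:
    b=np.array(Bv[n])*k; b=b+(k-1)/2
    P=tri([ray(W,*A[n]),ray(W2,*b)])
    print(n,P.round(4),atz(W,*A[n],H.get(n,.04)).round(4)[:2],atz(W2,*b,H.get(n,.04)).round(4)[:2])
print((proj(W2,[.535,.0073,.155-.073])/k).round(0))
```

```text
stud [0.487  0.0237 0.0303] [0.4881 0.0251] [0.4884 0.0264]
piv [0.5104 0.0993 0.0333] [0.5108 0.0991] [0.5103 0.0993]
t1 [0.5652 0.0221 0.0425] [0.5654 0.0217] [0.5658 0.0212]
t2 [0.5908 0.0471 0.043 ] [0.5912 0.047 ] [0.592  0.0461]
t3 [0.6053 0.0792 0.0375] [0.6049 0.0797] [0.6041 0.0789]
t4 [0.606  0.1158 0.037 ] [0.6053 0.1165] [0.6048 0.1143]
t5 [0.5924 0.1494 0.0393] [0.5921 0.1496] [0.5922 0.1489]
[385. 403.]
```

Call:
jog_arm(plan=[[[-0.05, -0.05, -1.2], [0, 0, 0]], [[-0.05, -0.05, -1.2], [0, 0, 0]], [[-0.05, -0.05, -1.2], [0, 0, 0]], [[0, 0, -0.8], [0, 0, 0]], [[0, 0, 0], [0, 0, 0]], [[0, 0, 0], [0, 0, 0]], [[0, 0, 0], [0, 0, 0]]])

```text
time: 4.15
eef_pos: [0.5329, 0.0056, 0.1103]
tool_rot: [180.0, 0.0, 104.2]
contact_force: [-0.3, -0.0, 0.5]
gripper_width: 0.0002
```

Run:
```python
from rig import readout, get_image
from h import *
s=readout.observe();print(s["time"],s["eef_pos"],s["tool_rot"],s["contact_force"],s["joint_velocities"].round(2))
im=get_image("wrist");p=im["pixels"][:,:,::-1]
cv2.imwrite("pics/w3.png",cv2.resize(p,(800,600),interpolation=cv2.INTER_CUBIC))
s=readout.observe();print(s["time"],s["eef_pos"],s["tool_rot"],s["contact_force"])
```

```text
4.15 [0.53293605 0.0055888  0.11029982] [1.79958762e+02 1.59320336e-02 1.04205314e+02] [-0.34081819 -0.04730561  0.50997456] [ 0.02 -0.1  -0.11 -0.13  0.02 -0.02]
4.2 [0.53286647 0.00559106 0.11025689] [1.79965740e+02 1.40009018e-02 1.04207608e+02] [0.07963287 0.30589573 0.95315663]
```

View pics/w3.png

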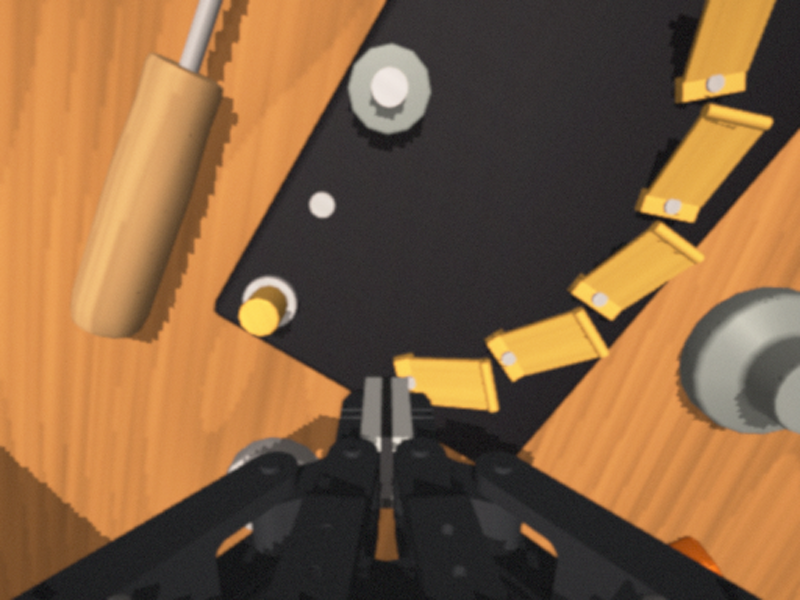

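Run:
```python
import numpy as np
th=-76+2.5*np.arange(0,54); P=9.55*np.c_[np.cos(np.radians(th)),np.sin(np.radians(th))]; acc=P[0].copy()
for i in range(1,len(th)):
    d=(P[i]-acc).round(2); acc+=d; print(f"{th[i]}: [[{d[0]:.2f},{d[1]:.2f},0],[0,0,2.5]]")
```

```text
-73.5: [[0.40,0.11,0],[0,0,2.5]]
-71.0: [[0.40,0.13,0],[0,0,2.5]]
-68.5: [[0.39,0.14,0],[0,0,2.5]]
-66.0: [[0.38,0.16,0],[0,0,2.5]]
-63.5: [[0.38,0.18,0],[0,0,2.5]]
-61.0: [[0.37,0.19,0],[0,0,2.5]]
-58.5: [[0.36,0.21,0],[0,0,2.5]]
-56.0: [[0.35,0.23,0],[0,0,2.5]]
-53.5: [[0.34,0.24,0],[0,0,2.5]]
-51.0: [[0.33,0.25,0],[0,0,2.5]]
-48.5: [[0.32,0.27,0],[0,0,2.5]]
-46.0: [[0.30,0.29,0],[0,0,2.5]]
-43.5: [[0.30,0.29,0],[0,0,2.5]]
-41.0: [[0.28,0.31,0],[0,0,2.5]]
-38.5: [[0.26,0.32,0],[0,0,2.5]]
-36.0: [[0.26,0.33,0],[0,0,2.5]]
-33.5: [[0.23,0.35,0],[0,0,2.5]]
-31.0: [[0.23,0.35,0],[0,0,2.5]]
-28.5: [[0.20,0.36,0],[0,0,2.5]]
-26.0: [[0.19,0.37,0],[0,0,2.5]]
-23.5: [[0.18,0.38,0],[0,0,2.5]]
-21.0: [[0.16,0.38,0],[0,0,2.5]]
-18.5: [[0.14,0.40,0],[0,0,2.5]]
-16.0: [[0.12,0.39,0],[0,0,2.5]]
-13.5: [[0.11,0.41,0],[0,0,2.5]]
-11.0: [[0.08,0.40,0],[0,0,2.5]]
-8.5: [[0.07,0.41,0],[0,0,2.5]]
-6.0: [[0.06,0.42,0],[0,0,2.5]]
-3.5: [[0.03,0.41,0],[0,0,2.5]]
-1.0: [[0.02,0.42,0],[0,0,2.5]]
1.5: [[-0.00,0.42,0],[0,0,2.5]]
4.0: [[-0.02,0.41,0],[0,0,2.5]]
6.5: [[-0.04,0.42,0],[0,0,2.5]]
9.0: [[-0.06,0.41,0],[0,0,2.5]]
11.5: [[-0.07,0.41,0],[0,0,2.5]]
14.0: [[-0.09,0.41,0],[0,0,2.5]]
16.5: [[-0.11,0.40,0],[0,0,2.5]]
19.0: [[-0.13,0.40,0],[0,0,2.5]]
21.5: [[-0.14,0.39,0],[0,0,2.5]]
24.0: [[-0.17,0.38,0],[0,0,2.5]]
26.5: [[-0.17,0.38,0],[0,0,2.5]]
29.0: [[-0.20,0.37,0],[0,0,2.5]]
31.5: [[-0.21,0.36,0],[0,0,2.5]]
34.0: [[-0.22,0.35,0],[0,0,2.5]]
36.5: [[-0.24,0.34,0],[0,0,2.5]]
39.0: [[-0.26,0.33,0],[0,0,2.5]]
41.5: [[-0.27,0.31,0],[0,0,2.5]]
44.0: [[-0.28,0.31,0],[0,0,2.5]]
46.5: [[-0.30,0.29,0],[0,0,2.5]]
49.0: [[-0.30,0.28,0],[0,0,2.5]]
51.5: [[-0.33,0.27,0],[0,0,2.5]]
54.0: [[-0.33,0.25,0],[0,0,2.5]]
56.5: [[-0.34,0.24,0],[0,0,2.5]]
```

Call:
jog_arm(plan=[[[0, 0, -0.17], [0, 0, 0]], [[0, 0, -0.17], [0, 0, 0]], [[0.4, 0.11, 0], [0, 0, 2.5]], [[0.4, 0.13, 0], [0, 0, 2.5]], [[0.39, 0.14, 0], [0, 0, 2.5]], [[0.38, 0.16, 0], [0, 0, 2.5]], [[0.38, 0.18, 0], [0, 0, 2.5]], [[0.37, 0.19, 0], [0, 0, 2.5]], [[0.36, 0.21, 0], [0, 0, 2.5]], [[0.35, 0.23, 0], [0, 0, 2.5]], [[0, 0, 0], [0, 0, 0]]])

```text
time: 5.58
eef_pos: [0.5631, 0.0192, 0.1065]
tool_rot: [180.0, 0.0, 124.2]
contact_force: [0.5, 0.4, 1.1]
gripper_width: 0.0006
```

```bash
cat > look.py <<'E'
import sys
from rig import readout, get_image
from h import *
n=sys.argv[1]
F=[]
s=readout.observe();print(s["time"],s["eef_pos"].round(4),s["tool_rot"].round(1));F.append(s["contact_force"])
im=get_image("wrist");p=im["pixels"][:,:,::-1]
cv2.imwrite(f"pics/{n}w.png",cv2.resize(p,(800,600),interpolation=cv2.INTER_CUBIC))
s=readout.observe();F.append(s["contact_force"])
im=get_image("scene");p=im["pixels"][:,:,::-1]
cv2.imwrite(f"pics/{n}s.png",cv2.resize(p[185:260,240:340],None,fx=6,fy=6,interpolation=cv2.INTER_CUBIC))
s=readout.observe();F.append(s["contact_force"])
print(s["time"],s["eef_pos"].round(4),np.round(F,2))
d=s["eef_pos"][:2]-[.5103,.0985];print("r",np.hypot(*d)*1000,"th",np.degrees(np.arctan2(d[1],d[0])))
E
python3 look.py a
```

```text
5.575 [0.5631 0.0192 0.1065] [180.    0.  124.2]
5.675 [0.563  0.0191 0.1065] [[0.51 0.36 1.12]
 [0.59 0.09 0.34]
 [0.57 0.05 1.52]]
r 95.29022923017268 th -56.41799433561135
```

View pics/aw.png

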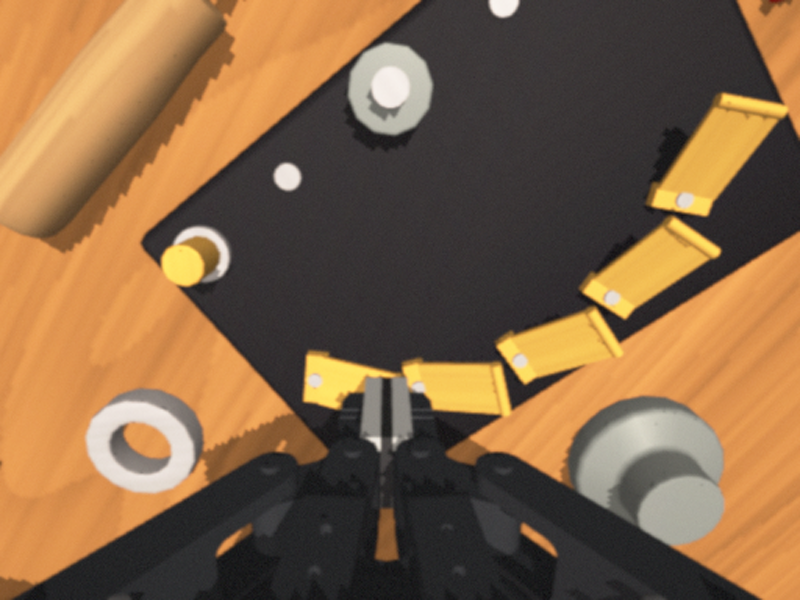

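View pics/as.png

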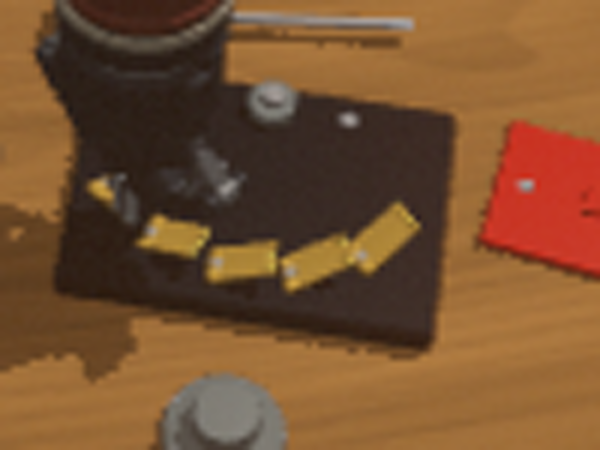

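Run:
```python
from rig import readout, get_image
from h import *
im=get_image("wrist");c=cam(im)
cv2.imwrite("pics/bz.png",cv2.resize(im["pixels"][215:275,185:335,::-1],None,fx=5.3,fy=5.3,interpolation=cv2.INTER_CUBIC))
def pt(r,t,z): return np.array([.5103+r*np.cos(np.radians(t)),.0985+r*np.sin(np.radians(t)),z])
for k,t in ((1,-54.4),(2,-32.5)):
  # straight leaf: tip centre, tangent dir
  T=pt(.0955,t,0); tm=t-7.2; tan=np.array([-np.sin(np.radians(tm)),np.cos(np.radians(tm)),0]); n=np.array([-np.cos(np.radians(tm)),-np.sin(np.radians(tm)),0])
  for z in (.04,.0375,.0335,.029):
    Q=[T+.009*n+[0,0,z], T+.009*n-.024*tan+[0,0,.024]]
    print(k,z,[((proj(c,q)-[185,215])*5.3).round(0) for q in Q])
```

```text
1 0.04 [array([370., 177.]), array([131.,  80.])]
1 0.0375 [array([369., 164.]), array([131.,  80.])]
1 0.0335 [array([369., 144.]), array([131.,  80.])]
1 0.029 [array([367., 123.]), array([131.,  80.])]
2 0.04 [array([722., 103.]), array([455.,  94.])]
2 0.0375 [array([716.,  92.]), array([455.,  94.])]
2 0.0335 [array([707.,  74.]), array([455.,  94.])]
2 0.029 [array([697.,  54.]), array([455.,  94.])]
```

View pics/bz.png

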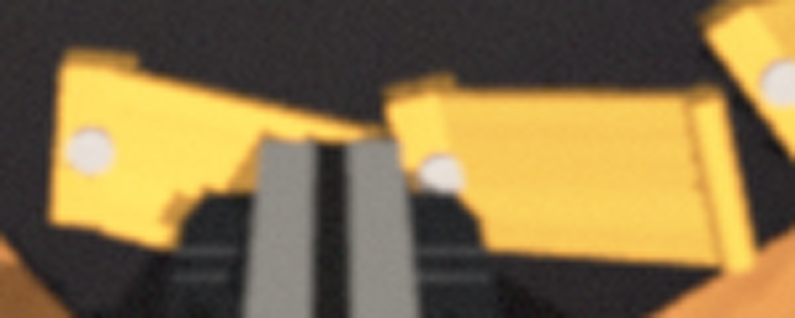

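Call:
jog_arm(plan=[[[0.34, 0.24, 0], [0, 0, 2.5]], [[0.33, 0.25, 0], [0, 0, 2.5]], [[0.32, 0.27, 0], [0, 0, 2.5]], [[0.3, 0.29, 0], [0, 0, 2.5]], [[0.3, 0.29, 0], [0, 0, 2.5]], [[0.28, 0.31, 0], [0, 0, 2.5]], [[0.26, 0.32, 0], [0, 0, 2.5]], [[0.26, 0.33, 0], [0, 0, 2.5]], [[0.23, 0.35, 0], [0, 0, 2.5]], [[0.23, 0.35, 0], [0, 0, 2.5]], [[0, 0, 0], [0, 0, 0]]])

```text
time: 7.1
eef_pos: [0.5916, 0.0494, 0.1066]
tool_rot: [180.0, 0.0, 149.2]
contact_force: [-0.1, 0.4, -0.2]
gripper_width: 0.0003
```

```bash
python3 look.py c
```

```text
7.1 [0.5916 0.0494 0.1066] [180.    0.  149.2]
7.2 [0.5915 0.0492 0.1066] [[-0.11  0.42 -0.17]
 [ 1.01  0.47 -0.4 ]
 [ 0.58  0.46  1.05]]
r 94.9859225815346 th -31.277247933026377
```

View pics/cw.png

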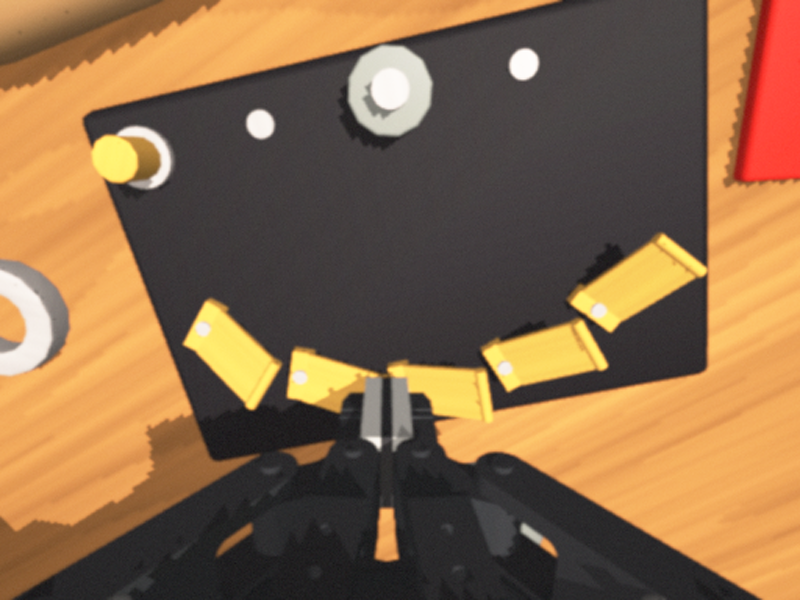

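Call:
jog_arm(plan=[[[0.2, 0.36, 0], [0, 0, 2.5]], [[0.19, 0.37, 0], [0, 0, 2.5]], [[0.18, 0.38, 0], [0, 0, 2.5]], [[0.16, 0.38, 0], [0, 0, 2.5]], [[0.14, 0.4, 0], [0, 0, 2.5]], [[0.12, 0.39, 0], [0, 0, 2.5]], [[0.11, 0.41, 0], [0, 0, 2.5]], [[0.08, 0.4, 0], [0, 0, 2.5]], [[0.07, 0.41, 0], [0, 0, 2.5]], [[0, 0, 0], [0, 0, 0]]])

```text
time: 8.45
eef_pos: [0.604, 0.0845, 0.1065]
tool_rot: [180.0, 0.0, 171.8]
contact_force: [-0.1, 0.4, 1.2]
gripper_width: -0.0003
```

```bash
python3 look.py d
```

```text
8.45 [0.604  0.0845 0.1065] [180.    0.  171.8]
8.55 [0.604  0.0843 0.1066] [[-0.07  0.37  1.2 ]
 [ 0.    0.49  0.51]
 [ 0.06  1.    0.44]]
r 94.77758765856693 th -8.6410879526653
```

View pics/dw.png

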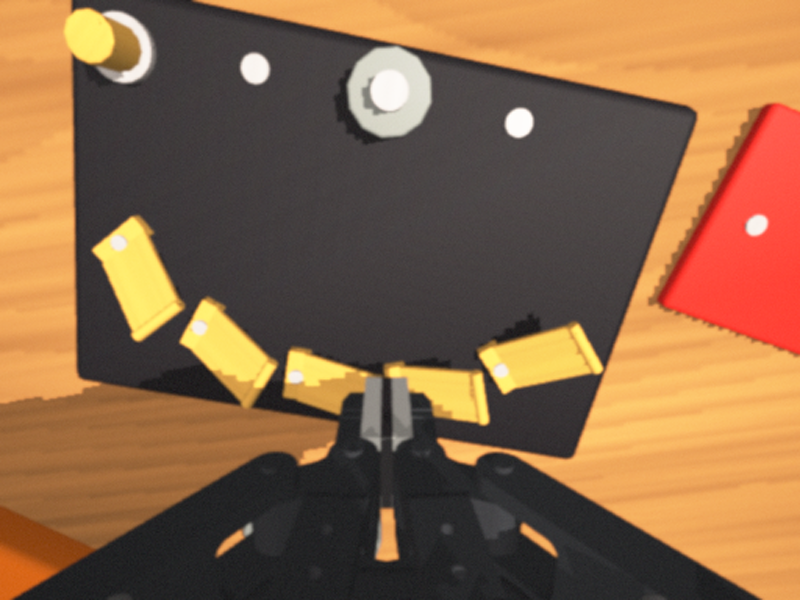

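Leaves 1 and 2 have sprung back, leaf 3 is dipped under the fingers, and the pivot at (390,90) hasn't moved. Next I'll run on over leaf 4.

Call:
jog_arm(plan=[[[0.06, 0.42, 0], [0, 0, 2.5]], [[0.03, 0.41, 0], [0, 0, 2.5]], [[0.02, 0.42, 0], [0, 0, 2.5]], [[0.0, 0.42, 0], [0, 0, 2.5]], [[-0.02, 0.41, 0], [0, 0, 2.5]], [[-0.04, 0.42, 0], [0, 0, 2.5]], [[-0.06, 0.41, 0], [0, 0, 2.5]], [[-0.07, 0.41, 0], [0, 0, 2.5]], [[0, 0, 0], [0, 0, 0]]])

```text
time: 9.68
eef_pos: [0.6031, 0.1178, 0.1066]
tool_rot: [180.0, 0.0, -168.2]
contact_force: [0.4, -0.1, 0.9]
gripper_width: 0.0003
```

```bash
python3 look.py e
```

```text
9.675 [0.6031 0.1178 0.1066] [ 180.     0.  -168.2]
9.775 [0.6031 0.1174 0.1065] [[ 0.38 -0.09  0.92]
 [-0.34  1.    0.56]
 [-0.26  0.24  1.21]]
r 94.74136198460744 th 11.536855012714087
```

View pics/ew.png

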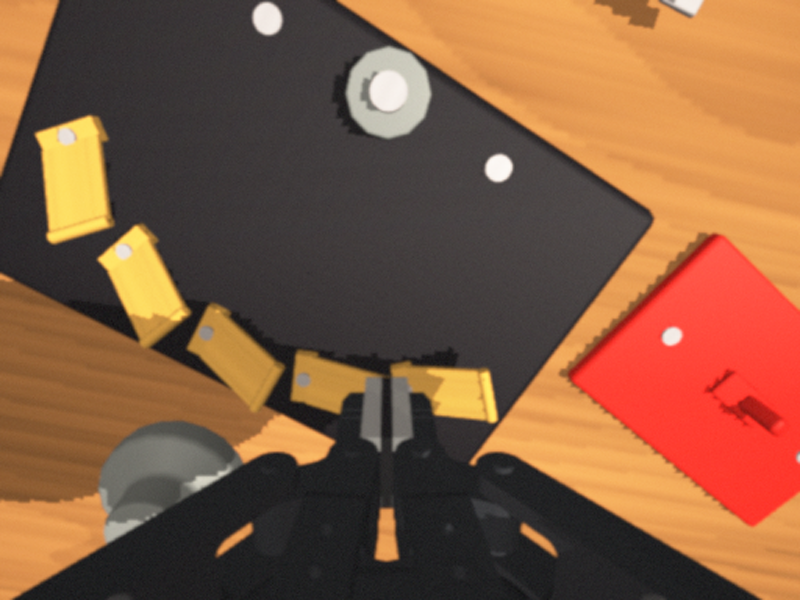

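Call:
jog_arm(plan=[[[-0.09, 0.41, 0], [0, 0, 2.5]], [[-0.11, 0.4, 0], [0, 0, 2.5]], [[-0.13, 0.4, 0], [0, 0, 2.5]], [[-0.14, 0.39, 0], [0, 0, 2.5]], [[-0.17, 0.38, 0], [0, 0, 2.5]], [[-0.17, 0.38, 0], [0, 0, 2.5]], [[-0.2, 0.37, 0], [0, 0, 2.5]], [[-0.21, 0.36, 0], [0, 0, 2.5]], [[-0.22, 0.35, 0], [0, 0, 2.5]], [[0, 0, 0], [0, 0, 0]]])

```text
time: 11.02
eef_pos: [0.5885, 0.1521, 0.1065]
tool_rot: [180.0, -0.0, -145.7]
contact_force: [-0.9, -0.0, 1.4]
gripper_width: -0.0001
```

```bash
python3 look.py f
```

```text
11.025 [0.5885 0.1521 0.1065] [ 180.    -0.  -145.7]
11.125 [0.5887 0.1518 0.1065] [[-0.86 -0.02  1.41]
 [-0.   -0.45  0.97]
 [ 0.39  0.92  0.64]]
r 94.80549936472912 th 34.242902173698326
```

View pics/fw.png

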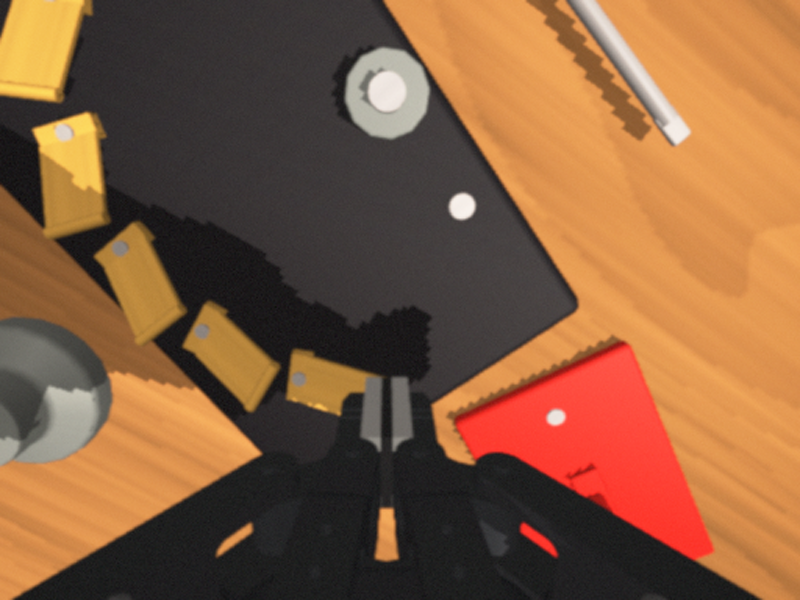

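Call:
jog_arm(plan=[[[-0.24, 0.34, 0], [0, 0, 2.5]], [[-0.26, 0.33, 0], [0, 0, 2.5]], [[-0.27, 0.31, 0], [0, 0, 2.5]], [[-0.28, 0.31, 0], [0, 0, 2.5]], [[-0.3, 0.29, 0], [0, 0, 2.5]], [[-0.3, 0.28, 0], [0, 0, 2.5]], [[-0.33, 0.27, 0], [0, 0, 2.5]], [[0, 0, 0.8], [0, 0, 0]], [[0, 0, 2], [0, 0, 0]], [[0, 0, 3], [0, 0, 0]], [[0, 0, 4], [0, 0, 0]], [[-1, 0, 4], [0, 0, 0]], [[-3, 1, 3], [0, 0, 0]], [[-3, 2, 2], [0, 0, 0]], [[-3, 3, 0], [0, 0, 0]], [[-3, 3, 0], [0, 0, 0]], [[-2, 2, 0], [0, 0, 0]], [[-1, 1, 0], [0, 0, 0]], [[0, 0, 0], [0, 0, 0]], [[0, 0, 0], [0, 0, 0]]])

```text
time: 13.62
eef_pos: [0.4097, 0.2925, 0.2946]
tool_rot: [-180.0, 0.0, -128.4]
contact_force: [-0.4, 0.1, 0.2]
gripper_width: -0.0003
```

Run:
```python
from rig import readout, get_image
from fit import *
s=readout.observe();print(s["time"],s["eef_pos"].round(4),s["contact_force"])
t=get_image("top");c=get_image("scene")
cv2.imwrite("pics/zt.png",np.hstack([cv2.resize(t["pixels"][130:220,160:300,::-1],None,fx=2.8,fy=2.8,interpolation=cv2.INTER_CUBIC)]))
cv2.imwrite("pics/zs.png",cv2.resize(c["pixels"][170:275,215:370,::-1],None,fx=5,fy=5,interpolation=cv2.INTER_CUBIC))
cv2.imwrite("pics/zfull.png",c["pixels"][:,:,::-1])
# drift vs first pictures
for n,im,f,box in(("scene",c,"pics/scene0.png",(175,240,246,322)),("top",t,"pics/top0.png",(140,200,205,278))):
    a=cv2.imread(f).astype(int);b=im["pixels"][:,:,::-1].astype(int);y0,y1,x0,x1=box
    sh,_=cv2.phaseCorrelate(a[y0:y1,x0:x1].mean(2).astype(np.float32),b[y0:y1,x0:x1].mean(2).astype(np.float32));print(n,sh)
```

```text
13.625 [0.4097 0.2925 0.2946] [-0.36985681  0.13155319  0.20103644]
scene (0.10068680759847126, -0.08716699200596878)
top (0.33654722552439864, -0.12782045197862857)
```

View pics/zs.png

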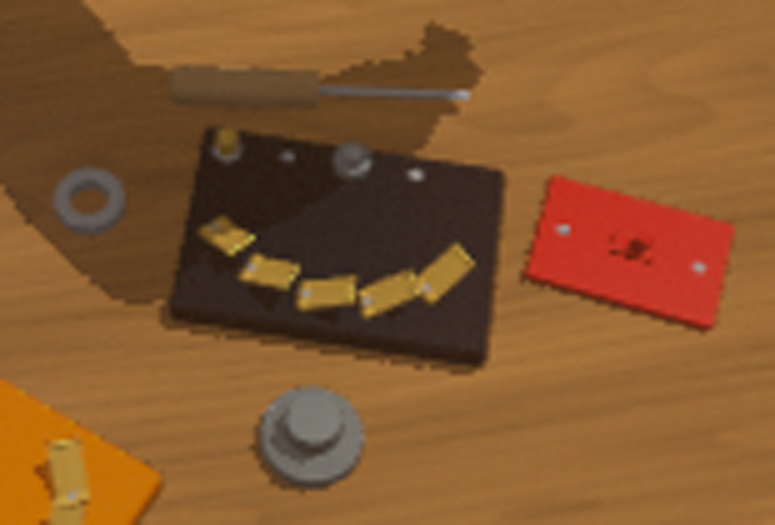

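View pics/zfull.png

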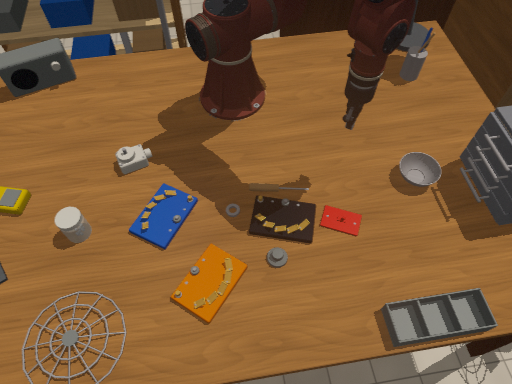

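The board, leaves and everything else look the same as in the first picture, and the hand is clear, so I'm handing in.

```bash
python3 -c "
from rig import env
print(env.hand_in())"
```

```text
the job is handed in; nothing more can be done
None
```

I ran the shut fingertips along the black board's five leaves, from the stud end (leaf 1) to leaf 5. They stayed at a steady height of about 33.5 mm and moved at about 33 mm/s. I paused on each leaf to check it, then lifted off and drew the hand back. The job was handed in at about 13.7 s.

- **Dip:** on leaf 1 I measured about 6.5 mm (roughly 0.27 rad) in the wrist picture. For leaves 2–5 I didn't measure it; fingertip height stayed within 0.1 mm, and the wrist pictures show the fingertip over each leaf end in turn.
- **Force:** readings stayed at about 1.5 N or less, but at that level they are partly noise.
- **Spring-back:** leaves 1–4 were seen back up in later close-ups. Leaf 5 was only checked in the final, coarser picture, where it looks as it did at the start.
- **Board and other items:** in the final views the board had moved by at most 0.3 pixel, which could be the arm's shadow in the picture. The nearby items look unmoved, the arm touches nothing and the fingers are about 22 cm above the table.
- **Measurements that disagreed:** the board corners didn't fit the stated size from the wrist camera; they look rounded. I used the stud, pivot and leaf ends instead. Leaf-end heights came out at 37–43 mm, against the stated 40 mm. The stud and pivot came out 2–8 mm lower than stated.

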